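Free the slicer's wing cap

ROBOT

A 6-joint arm with a two-finger parallel gripper is mounted at the origin on the work surface. World frame = base frame: x ahead of the robot, y to its left, z up, the work surface at z = 0. Lengths are in m, angles in rad, forces in N, time in s.
With the tool pointing down it reaches from about 0.375 to 0.975 m from the base axis. Payload 3.8 kg.
Tool frame: the origin (TCP) lies midway between the tips of the shut fingers; the grasp point (between the pads) lies 19 mm behind it; z points along the fingers, y is the line along which they close (so a half turn about z gives the same grasp; the last joint's range is limited). The gripper opens to 85 mm and grips with 20 to 120 N. Pads are 22 mm wide; open, the fingers measure 114 mm over their backs; the gripper's body (76 mm by 85 mm) begins 54 mm behind the grasp point. The pads swing forward as they close: fully open they stand 13 mm farther back than shut.
Start: joints at [-1.238, 0.264, 1.604, -0, 1.274, -0.037], TCP at [0.244, -0.629, 0.231] pointing down, gripper open.
Joint ranges: [-2.63, 2.63], [-0.94, 2.18], [0.31, 2.57], [-1.31, 4.45], [0, 2.66], [-2.55, 2.55]. Speed limits (rad/s): [2.57, 2.57, 3.14, 3.14, 3.14, 3.14].

INTERFACE

Orientations are given as a rotation vector (axis times angle).
In Python, from workcell import bot, cams gives the robot as it stands.
- The arm moves only by the tool play_rows, never from a script. Its argument "rows" is a list of rows, each a list of 2 entries, a list of its own where there are three numbers: the shift along the tool's x, y, z scaled (see below), then the turn, a rotation vector about the tool's x, y, z scaled (see below). A call has 1 to 20 rows; each row is the pose to reach, as a shift and turn from the pose commanded when the call began, along the tool's axes at that moment; what a row does not reach only later rows make up. The controller multiplies each number of a shift by 250 mm and each number of a turn by 45 degrees. A row lasts 1/12 s, in which the tool goes at most 41.7 mm and 7.16 degrees, less where a joint would pass 70% of its speed; a pose out of reach is approached as far as the arm can. A call with a number of a shift or a turn outside -1 to 1 is refused whole. A call with a gripper value outside its range is refused whole. "claw" is the opening, from -1 (shut) to 1 (fully open), set as the call begins (left out, the last holds). The fingers move at their own pace and stop on an object; "newtons" is the grip in N (left out, the last holds). Time passes only in rows, so rows that repeat a pose let the fingers close. It gives the time, the measured TCP pose, the force, the opening and the grip force at its end, in the units of the state.
- bot.read_state(): the state, without advancing time (a new reading comes with each control period).
- cams.read_camera(name): name is "scene" or "top" or "wrist"; returns a dict with "image" (400x640x3 uint8, red, green, blue), "K" (3x3 intrinsics, pixels), "T" (4x4, takes a point from camera to world coordinates); the wrist camera has in their place "mount" (4x4, takes a point from camera to tool coordinates, whose origin is the TCP and whose axes are the flange's). Camera axes: x right, y down, z forward; pixel columns grow to the right and rows downward; lengths in m; the calibration is good to about 2 mm. The wrist camera is an equidistant fisheye: a pixel r from the principal point sees the ray r / f radians off the axis. A picture is of the moment at which its call begins: read the wrist's pose just before it. There is no depth.
- bot.finish_job(): hands the job in; it is judged then, once.
The state is a dict: "time": time; "q": joint angles; "joint_vel": joint speeds; "joint_torque": joint torques, N m; "tool_pos": TCP position; "tcp_rot": TCP orientation; "wrist_force": force on the tool from outside, world axes, zero at the start; "torque": the same for the moment, N m; "width": opening from 0.0 (shut) to 1.0 (fully open); "grip_force": force on a finger pad.
Only numpy, scipy, OpenCV 4.12 (cv2) and the standard library are available. Lean on these libraries where they do the work, as an engineer would, in place of code of your own. Each camera call takes 0.05 s, during which the arm holds its last target. There are 200 camera calls.

TASK

In this canteen kitchen, first turn the red handle of the slicer's power isolator from on to off. Then undo the black wing cap in the middle of the slicing disc: it may have a right-hand or a left-hand thread, so try it both ways to find which way it loosens, then lift it off. Finish still holding the cap in the gripper, upright and still, at least 7 cm straight above where it sat, without shifting the bowl, dish or teacup.

Things in the scene. Friction and masses are not known exactly. Their poses are not given: they have to be found in the camera images.
- isolator (a joint): angle of the isolator's red handle: 0 = on (white stripe at the red dot), 1.57 = off (stripe at the green dot), growing as it turns anticlockwise seen from above. Firm stops at both ends; a detent hump half way (about 0.12 N m); let go past the hump, it snaps home by itself.
- isolator_grip (a point): on the handle's turning axis, 78 mm above the table, in the middle of its red grip bar: 58 mm long along this point's x (white stripe on the +x end), 16 mm thick along y, 34 mm tall (61 to 95 mm above the table), on a red disc 60 mm across, top 61 mm above the table. It turns with the handle: grip it across its thickness from above.
- isolator_box: the isolator: a grey box 110 x 100 x 50 mm fixed to the table, yellow plate on top, handle on its centre. Origin at the centre of its underside, on the table. The green dot (off) is on its +x side, the red dot (on) on its -y side.
- slicer: white vegetable slicer, cover off, fixed: base 300 x 230 mm, a grey ring and a steel disc 190 mm across on it. Origin on the table straight below the disc's centre; the disc's top is 88 mm above the table. On the slicer's +x side a motor hood (65 mm in x, 150 mm in y, top 138 mm above the table) starts 115 mm from the disc's centre.
- cap: black wing cap at the centre of the disc, 120 g. Origin at the centre of its underside. Round skirt 58 mm in diameter, 24 mm tall; on it a grip wing 54 mm long along the cap's x axis, 15 mm thick along y, rising from 24 to 56 mm above the underside, yellow stripe on its +x end. When on, its x axis lies along the slicer's x axis (within 0.05 rad). Let go, it stays as turned.
- cap_seat (a point): fixed point at the centre of the disc's top, 88 mm above the table, where the cap's underside sits. The cap's quick thread, hand hidden: tightening it meets a firm stop within 0.15 rad; loosening it turns easily, does not rise, and can be lifted straight off once turned 1.15 to 1.9 rad from its start (not over 3 mm before). Under it is a brass screw 18 mm tall, about 2 mm play all round
- bowl: bystander: pink plastic bowl, 110 mm across the rim, 50 mm tall; origin at the centre of its underside.
- dish: bystander: white dish, 150 mm across, 26 mm tall; origin at the centre of its underside.
- teacup: bystander: blue teacup, 64 mm across, 60 mm tall; origin at the centre of its underside.
Not all that is in view belongs to the job. Leave any brown, purple or turquoise look-alike of the cap alone.

How it is judged:
By the outcome, as a careful person would: the job done as asked, in the order asked, and still so for the second after the job is handed in, while the arm keeps its last pose, push and grip.
It also fails if it takes over 72 s, if anything falls off the work surface, if the arm or the gripper's body presses on something with over 40 N, if the wrist force passes 120 N, or if a joint passes its speed limit or range.

## Working session

There is one attempt and no reset: what is moved stays moved. The work goes in short steps, Python scripts to look and compute and a tool call to move; the robot and the scene stay as the last step left them, time stands still between calls to the robot, and variables do not carry over. Pictures are saved under pics/ and viewed, at most 10 in all, crops included, and the job is handed in when it is done.

Besides the shell and the picture viewer there is one more tool, called after "Request:" by a JSON object that holds its "op" and its "data", one argument or row to a line. play_rows: Moves the arm, as the interface text tells. Its arguments: {"type":"object","properties":{"rows":{"type":"array","items":{"type":"array"}},"claw":{"type":"number"},"newtons":{"type":"number"}},"required":["rows"]}

```bash
mkdir -p pics; cat > h.py <<'E'
import numpy as np, cv2
from workcell import bot, cams
from scipy.spatial.transform import Rotation as R
def snap(n,f):
    s=bot.read_state(); c=cams.read_camera(n); cv2.imwrite('pics/'+f,c['image'][:,:,::-1]); return s,c
def ray(c,u,v,z):
    K=c['K'];T=c['T']; d=T[:3,:3]@np.linalg.solve(K,[u,v,1]); o=T[:3,3]; return o+d*(z-o[2])/d[2]
def proj(c,p):
    T=np.linalg.inv(c['T']); q=c['K']@(T[:3,:3]@np.array(p)+T[:3,3]); return q[:2]/q[2]
E
python3 - <<'E'
from h import *
s,c=snap('top','top1.png'); print(c['K'],c['T'])
s,c=snap('scene','scene1.png'); print(c['T'])
print(s['tool_pos'],s['tcp_rot'],s['time'],s['width'])
E
```

```text
[[387.41642107   0.         322.88857633]
 [  0.         387.41642107 200.45065063]
 [  0.           0.           1.        ]] [[-2.47816120e-03 -9.83553628e-01  1.80599336e-01  4.04171121e-01]
 [-9.99841794e-01 -7.44028776e-04 -1.77717228e-02  4.79488931e-02]
 [ 1.76138136e-02 -1.80614805e-01 -9.83396179e-01  1.10715366e+00]
 [ 0.00000000e+00  0.00000000e+00  0.00000000e+00  1.00000000e+00]]
[[-0.75125636  0.33644887 -0.5678169   1.23632886]
 [ 0.65987696  0.40019131 -0.63593185  0.76574226]
 [ 0.01327684 -0.85243714 -0.52266112  0.68638088]
 [ 0.          0.          0.          1.        ]]
[ 0.24372693 -0.6286793   0.2299585 ] [-3.08586602e+00 -5.77191264e-01  5.45650323e-04] 0.05 0.9991934106725741
```

View pics/top1.png

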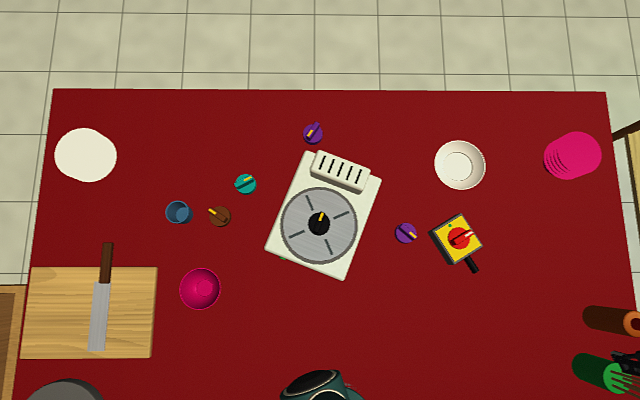

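View pics/scene1.png

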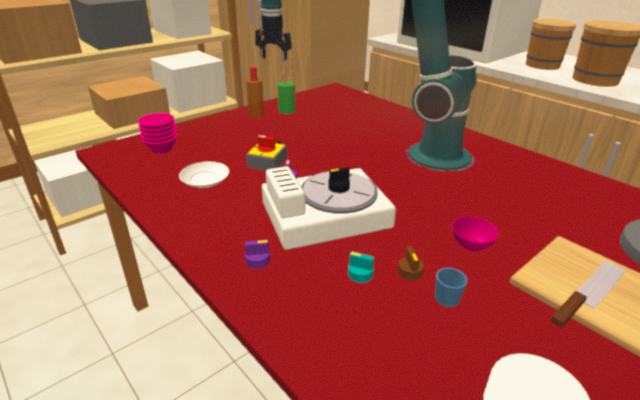

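The top view shows the isolator, with its yellow plate and red handle, at about (458,238), and the slicer disc with the black cap at (320,222). The cap look-alikes are purple at (313,133) and (405,233), turquoise at (245,184) and brown at (219,216). Only the cap at (320,222) is black and sits on the disc. I'll confirm it in an enlarged crop.

```bash
python3 - <<'E'
from h import *
i=cv2.imread('pics/top1.png')
a=cv2.resize(i[180:265,280:360],None,fx=5,fy=5,interpolation=cv2.INTER_CUBIC)
b=cv2.resize(i[195:280,420:500],None,fx=5,fy=5,interpolation=cv2.INTER_CUBIC)
cv2.imwrite('pics/crop1.png',np.hstack([a,b]))
E
```

```text
(no output)
```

View pics/crop1.png

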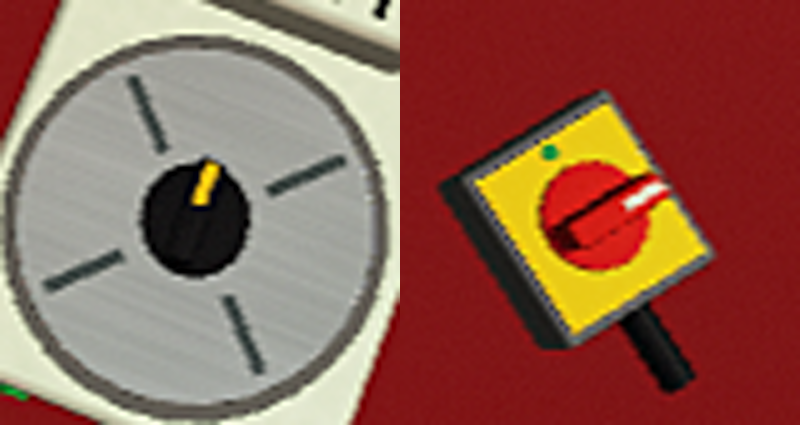

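```bash
python3 - <<'E'
from h import *
c=cams.read_camera('top')
P=lambda u,v,z: ray(c,u,v,z)
cr=lambda x,y,ox,oy:(ox+x/5-.4,oy+y/5-.4)
print('disc c',P(*cr(195,228,280,180),.088))
C=[P(u,v,.07) for u,v in [(306,151),(382,178),(345,280),(265,248)]]
for i,j in [(3,0),(2,1),(0,1),(3,2)]:
    d=C[j]-C[i]; print('slicer edge',np.linalg.norm(d),np.degrees(np.arctan2(d[1],d[0])))
K=[P(*cr(x-400,y,420,195),.05) for x,y in [(602,97),(712,252),(575,347),(470,180)]]
print('iso corners mean',np.mean(K,0))
for i,j in [(3,0),(2,1),(0,1),(3,2)]:
    d=K[j]-K[i]; print('iso',np.linalg.norm(d),np.degrees(np.arctan2(d[1],d[0])))
print('reddisc c',P(*cr(200,215,420,195),.061))
a=P(*cr(145,235,420,195),.095);b=P(*cr(268,187,420,195),.095)
print('handle',a,b,np.degrees(np.arctan2(*(b-a)[1::-1])), 'green',P(*cr(150,152,420,195),.05))
print('cap stripe',P(*cr(212,165,280,180),.144),P(*cr(200,205,280,180),.144))
s=bot.read_state();M=R.from_rotvec(s['tcp_rot']).as_matrix();print(M)
w=cams.read_camera('wrist');print(w['mount'],w['K'])
E
```

```text
disc c [0.52480924 0.04103458 0.088     ]
slicer edge 0.2891632626561529 -21.793254313939602
slicer edge 0.2950455200927163 -21.000360112358994
slicer edge 0.22362485872861187 -110.11442265964389
slicer edge 0.22761282792556553 -111.61767112476726
iso corners mean [ 0.49320534 -0.34026259  0.05      ]
iso 0.08902005108644552 -58.79650356436691
iso 0.0939121204019168 -56.99125270029159
iso 0.10177633615602216 -147.36946442860284
iso 0.1047287204808747 -150.06082986136843
reddisc c [ 0.49401929 -0.34197042  0.061     ]
handle [ 0.48065369 -0.29958674  0.095     ] [ 0.50581008 -0.36635415  0.095     ] -69.35477459105469 green [ 0.52971972 -0.32061925  0.05      ]
cap stripe [0.55000331 0.03285373 0.144     ] [0.52975366 0.03890529 0.144     ]
[[ 9.32410241e-01  3.61401185e-01 -5.70737286e-04]
 [ 3.61401627e-01 -9.32408695e-01  1.69964085e-03]
 [ 8.20918109e-05 -1.79102792e-03 -9.99998393e-01]]
[[ 1.42192461e-04 -9.47738618e-01 -3.19047788e-01  8.28222592e-02]
 [ 9.99999981e-01  9.15340866e-05  1.73773559e-04 -1.44769085e-04]
 [-1.35488165e-04 -3.19047807e-01  9.47738613e-01 -1.42290100e-01]
 [ 0.00000000e+00  0.00000000e+00  0.00000000e+00  1.00000000e+00]] [[309.70691629   0.         324.18420209]
 [  0.         309.70691629 200.84616633]
 [  0.           0.           1.        ]]
```

The crop confirms it: the cap on the disc is black with a yellow stripe. The isolator's white stripe is on the −y side, so it is on. Box yaw is about 31°, slicer yaw about −21.4°. Next I'll move above the isolator.

Request:
{"op": "play_rows", "data": {
  "rows": [
    [[0.17,-0.09,0],[0,0,0.22]],
    [[0.34,-0.18,0],[0,0,0.44]],
    [[0.5,-0.27,0],[0,0,0.66]],
    [[0.674,-0.356,0],[0,0,0.889]],
    [[0.674,-0.356,0],[0,0,0.889]],
    [[0.674,-0.356,0],[0,0,0.889]],
    [[0.674,-0.356,0],[0,0,0.889]],
    [[0.674,-0.356,0],[0,0,0.889]],
    [[0.674,-0.356,0],[0,0,0.889]],
    [[0.674,-0.356,0],[0,0,0.889]]
  ],
  "claw": 1
}}

```text
time: 1.03
tool_pos: [0.3682, -0.4862, 0.2312]
tcp_rot: [3.099, -0.513, -0.0]
wrist_force: [-0.1, -0.1, 0.2]
width: 0.999
grip_force: 0.0
```

```bash
cat >> h.py <<'E'
def go(p,yaw):
    s=bot.read_state();M=R.from_rotvec(s['tcp_rot']).as_matrix()
    y=np.radians(yaw); G=np.array([[np.cos(y),np.sin(y),0],[np.sin(y),-np.cos(y),0],[0,0,-1.]])
    print('t',s['time'],'pos',s['tool_pos'].round(4) if hasattr(s['tool_pos'],'round') else s['tool_pos'],'yaw',np.degrees(np.arctan2(M[1,0],M[0,0])),'q6',s['q'][5],'w',s['width'],'F',np.round(s['wrist_force'],1),'T',np.round(s['torque'],2))
    print('shift',(M.T@(np.array(p)-s['tool_pos'])/.25).round(3),'turn',(np.degrees(R.from_matrix(M.T@G).as_rotvec())/45).round(3))
def wray(s,c,u,v,z):
    K=c['K'];x=np.array([u-K[0,2],v-K[1,2]])/K[0,0];t=np.linalg.norm(x)
    d=np.r_[x/t*np.sin(t),np.cos(t)];W=np.eye(4);W[:3,:3]=R.from_rotvec(s['tcp_rot']).as_matrix();W[:3,3]=s['tool_pos'];W=W@c['mount']
    d=W[:3,:3]@d;o=W[:3,3];return o+d*(z-o[2])/d[2]
E
python3 -c "
from h import *
go([.494,-.341,.23],-59)"
```

```text
t 1.0333 pos [ 0.3682 -0.4862  0.2312] yaw -18.8107185772926 q6 0.9358520799973375 w 0.9992181669622674 F [-0.1 -0.1  0.2] T [ 0.   -0.09  0.01]
shift [ 0.289 -0.712  0.005] turn [0.    0.    0.893]
```

Request:
{"op": "play_rows", "data": {
  "rows": [
    [[0.072,-0.178,0],[0,0,0.223]],
    [[0.144,-0.356,0],[0,0,0.446]],
    [[0.217,-0.534,0],[0,0,0.67]],
    [[0.289,-0.712,0.005],[0,0,0.893]],
    [[0.289,-0.712,0.005],[0,0,0.893]],
    [[0.289,-0.712,0.005],[0,0,0.893]],
    [[0.289,-0.712,0.005],[0,0,0.893]],
    [[0.289,-0.712,0.005],[0,0,0.893]],
    [[0.289,-0.712,0.005],[0,0,0.893]],
    [[0.289,-0.712,0.005],[0,0,0.893]]
  ]
}}

```text
time: 1.87
tool_pos: [0.4939, -0.3415, 0.23]
tcp_rot: [2.734, -1.547, -0.0]
wrist_force: [0.9, -0.3, -0.2]
width: 1.002
grip_force: 0.0
```

```bash
python3 -c "
from h import *
go([.494,-.341,.23],-59)
s,c=snap('wrist','w1.png')
i=cv2.imread('pics/w1.png')
import pickle;pickle.dump((s,c),open('w1.pkl','wb'))"
```

```text
t 1.8667 pos [ 0.4939 -0.3415  0.23  ] yaw -59.00404488759768 q6 1.9543570068359881 w 1.0017438919199249 F [ 0.9 -0.3 -0.2] T [ 0.01 -0.   -0.01]
shift [-0.002 -0.001 -0.   ] turn [ 0. -0. -0.]
```

View pics/w1.png

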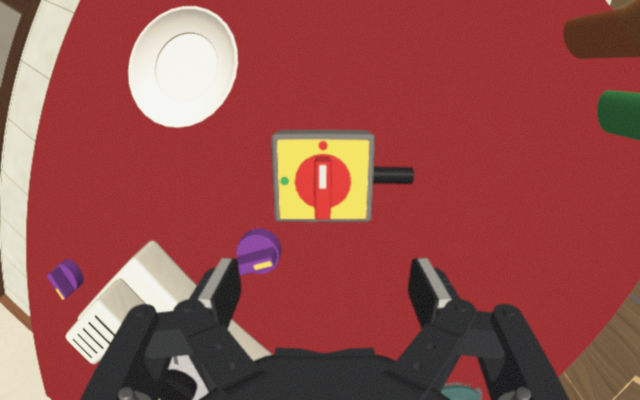

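The wrist view shows the red disc centred at about (323,181), with the bar nearly vertical in the image at u≈323 and the stripe at (322,177), so the yaw is well aligned.

```bash
python3 -c "
from h import *
import pickle;s,c=pickle.load(open('w1.pkl','rb'))
print(wray(s,c,323,181,.061))
a=wray(s,c,322.5,165,.095);b=wray(s,c,323.5,208,.095);print(a,b,np.degrees(np.arctan2(*(a-b)[1::-1])))
k=[wray(s,c,*p,.05) for p in [(277,139),(371,139),(370,219),(278,218)]];print(np.mean(k,0))
for d in (k[1]-k[0],k[2]-k[3],k[0]-k[3],k[1]-k[2]): print(np.degrees(np.arctan2(d[1],d[0])))
"
```

```text
[ 0.49507351 -0.33982664  0.061     ]
[ 0.50781735 -0.36039659  0.095     ] [ 0.48556955 -0.32509697  0.095     ] -57.77857201432109
[ 0.49327562 -0.33888268  0.05      ]
-149.0047626111251
-149.67974603182847
-60.664722445658136
-57.32703619978603
```

Request:
{"op": "play_rows", "data": {
  "rows": [
    [[-0.004,-0.005,0.1],[0,0,0]],
    [[-0.004,-0.005,0.2],[0,0,0]],
    [[-0.004,-0.005,0.3],[0,0,0]],
    [[-0.004,-0.005,0.4],[0,0,0]],
    [[-0.004,-0.005,0.48],[0,0,0]],
    [[-0.004,-0.005,0.54],[0,0,0]],
    [[-0.004,-0.005,0.6],[0,0,0]],
    [[-0.004,-0.005,0.648],[0,0,0]],
    [[-0.004,-0.005,0.648],[0,0,0]],
    [[-0.004,-0.005,0.648],[0,0,0]]
  ]
}}

```text
time: 2.75
tool_pos: [0.4945, -0.3389, 0.0674]
tcp_rot: [-2.734, 1.548, 0.003]
wrist_force: [0.4, -1.0, 0.0]
width: 0.997
grip_force: 0.0
```

Request:
{"op": "play_rows", "data": {
  "rows": [
    [[0,0,0],[0,0,0]],
    [[0,0,0],[0,0,0]],
    [[0,0,0],[0,0,0]],
    [[0,0,0],[0,0,0]],
    [[0,0,0],[0,0,0]],
    [[0,0,0],[0,0,0]],
    [[0,0,0],[0,0,0]],
    [[0,0,0],[0,0,0]],
    [[0,0,0],[0,0,0]],
    [[0,0,0],[0,0,0]],
    [[0,0,0],[0,0,0]],
    [[0,0,0],[0,0,0]]
  ],
  "claw": -1,
  "newtons": 40
}}

```text
time: 3.75
tool_pos: [0.4948, -0.3394, 0.0688]
tcp_rot: [2.733, -1.546, -0.0]
wrist_force: [-3.7, -1.1, 5.4]
width: 0.177
grip_force: 41.2
```

Request:
{"op": "play_rows", "data": {
  "rows": [
    [[0,0,-0.004],[0,0,-0.1]],
    [[0,0,-0.004],[0,0,-0.2]],
    [[0,0,-0.004],[0,0,-0.3]],
    [[0,0,-0.004],[0,0,-0.4]],
    [[0,0,-0.004],[0,0,-0.5]],
    [[0,0,-0.004],[0,0,-0.6]],
    [[0,0,-0.004],[0,0,-0.7]],
    [[0,0,-0.004],[0,0,-0.8]],
    [[0,0,-0.004],[0,0,-0.9]],
    [[0,0,-0.004],[0,0,-1]],
    [[0,0,-0.004],[0,0,-1]],
    [[0,0,-0.004],[0,0,-1]]
  ]
}}

```text
time: 4.75
tool_pos: [0.4953, -0.3387, 0.0688]
tcp_rot: [-3.118, 0.386, 0.0]
wrist_force: [-0.4, -0.8, -0.1]
width: 0.178
grip_force: 40.5
```

Request:
{"op": "play_rows", "data": {
  "rows": [
    [[0,0,0],[0,0,-0.1]],
    [[0,0,0],[0,0,-0.2]],
    [[0,0,0],[0,0,-0.3]],
    [[0,0,0],[0,0,-0.4]],
    [[0,0,0],[0,0,-0.5]],
    [[0,0,0],[0,0,-0.6]],
    [[0,0,0],[0,0,-0.7]],
    [[0,0,0],[0,0,-0.8]],
    [[0,0,0],[0,0,-0.9]],
    [[0,0,0],[0,0,-0.96]],
    [[0,0,0],[0,0,-0.96]],
    [[0,0,0],[0,0,-0.96]]
  ]
}}

```text
time: 5.75
tool_pos: [0.4951, -0.3379, 0.0688]
tcp_rot: [-3.04, -0.787, 0.0]
wrist_force: [0.0, 3.3, 1.2]
width: 0.175
grip_force: 40.6
```

```bash
python3 -c "
from h import *
go([.494,-.341,.23],31)"
```

```text
t 5.75 pos [ 0.4951 -0.3379  0.0688] yaw 29.04209946553425 q6 0.42234152203842046 w 0.17540937559922126 F [0.  3.3 1.2] T [0.55 0.17 0.07]
shift [-0.01   0.008 -0.645] turn [-0.002 -0.    -0.044]
```

Request:
{"op": "play_rows", "data": {
  "rows": [
    [[0,0,0],[0,0,0]],
    [[0,0,0],[0,0,0]],
    [[0,0,0],[0,0,0]],
    [[0,0,0],[0,0,0]],
    [[0,0,0],[0,0,0]],
    [[0,0,0],[0,0,0]],
    [[0,0,0],[0,0,0]],
    [[0,0,0],[0,0,0]],
    [[0,0,-0.1],[0,0,0]],
    [[0,0,-0.2],[0,0,0]],
    [[0,0,-0.3],[0,0,0]],
    [[0,0,-0.4],[0,0,0]],
    [[0,0,-0.5],[0,0,0]],
    [[0,0,-0.6],[0,0,0]],
    [[0,0,-0.7],[0,0,0]],
    [[0,0,-0.75],[0,0,0]],
    [[0,0,-0.75],[0,0,0]],
    [[0,0,-0.75],[0,0,0]]
  ],
  "claw": 1
}}

```text
time: 7.25
tool_pos: [0.4955, -0.339, 0.2567]
tcp_rot: [3.039, 0.792, 0.001]
wrist_force: [0.0, -0.3, -0.6]
width: 1.002
grip_force: 0.0
```

```bash
python3 -c "
from h import *
s,c=snap('wrist','w2.png')
i=cv2.imread('pics/w2.png');cv2.imwrite('pics/w2c.png',cv2.resize(i[120:270,200:450],None,fx=2,fy=2))
go([.5,-.15,.27],90)"
```

```text
t 7.3 pos [ 0.4947 -0.3384  0.2551] yaw 29.19383519683441 q6 0.41977251775002783 w 1.0026032600465429 F [ 0.8 -0.6 -0.6] T [ 0.02 -0.02 -0.05]
shift [ 0.386 -0.648 -0.059] turn [-0.002 -0.    -1.351]
```

View pics/w2c.png

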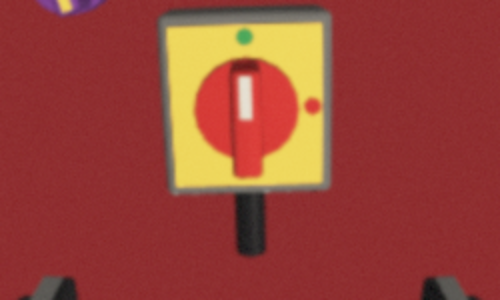

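The stripe is at the green dot, so the isolator is off. On to the cap.

Request:
{"op": "play_rows", "data": {
  "rows": [
    [[0.045,-0.074,0],[0,0,-0.16]],
    [[0.09,-0.148,0],[0,0,-0.32]],
    [[0.135,-0.222,0],[0,0,-0.48]],
    [[0.18,-0.296,0],[0,0,-0.64]],
    [[0.225,-0.37,0],[0,0,-0.8]],
    [[0.271,-0.444,0],[0,0,-0.98]],
    [[0.271,-0.444,0],[0,0,-0.98]],
    [[0.271,-0.444,0],[0,0,-0.98]],
    [[0.271,-0.444,0],[0,0,-0.98]]
  ]
}}

```text
time: 8.05
tool_pos: [0.4995, -0.2089, 0.2548]
tcp_rot: [-2.52, -1.872, 0.003]
wrist_force: [-0.0, -0.5, 0.3]
width: 0.996
grip_force: 0.0
```

Request:
{"op": "play_rows", "data": {
  "rows": [
    [[0.08,-0.02,0],[0,0,-0.16]],
    [[0.16,-0.035,0],[0,0,-0.32]],
    [[0.24,-0.05,0],[0,0,-0.48]],
    [[0.32,-0.07,0],[0,0,-0.64]],
    [[0.4,-0.09,0],[0,0,-0.8]],
    [[0.49,-0.105,0],[0,0,-0.98]],
    [[0.49,-0.105,0],[0,0,-0.98]],
    [[0.49,-0.105,0],[0,0,-0.98]],
    [[0.49,-0.105,0],[0,0,-0.98]]
  ]
}}

```text
time: 8.8
tool_pos: [0.5102, -0.085, 0.2561]
tcp_rot: [-1.636, -2.681, 0.002]
wrist_force: [-0.2, -0.2, -0.4]
width: 1.0
grip_force: 0.0
```

```bash
python3 -c "
from h import *
go([.525,.041,.255],158.6)"
```

```text
t 8.8 pos [ 0.5102 -0.085   0.2561] yaw 117.21777569994809 q6 -0.6875459695032999 w 1.0001693874452962 F [-0.2 -0.2 -0.4] T [-0.01 -0.    0.03]
shift [0.421 0.283 0.004] turn [-0.001 -0.    -0.92 ]
```

Request:
{"op": "play_rows", "data": {
  "rows": [
    [[0.07,0.047,0],[0,0,-0.15]],
    [[0.14,0.094,0],[0,0,-0.3]],
    [[0.21,0.141,0],[0,0,-0.45]],
    [[0.28,0.188,0],[0,0,-0.6]],
    [[0.35,0.235,0],[0,0,-0.76]],
    [[0.421,0.283,0.004],[0,0,-0.92]],
    [[0.421,0.283,0.004],[0,0,-0.92]],
    [[0.421,0.283,0.004],[0,0,-0.92]],
    [[0.421,0.283,0.004],[0,0,-0.92]],
    [[0.421,0.283,0.004],[0,0,-0.92]]
  ]
}}

```text
time: 9.63
tool_pos: [0.5248, 0.0406, 0.2554]
tcp_rot: [-0.583, -3.087, 0.001]
wrist_force: [-0.3, -0.2, -0.3]
width: 1.001
grip_force: 0.0
```

```bash
python3 -c "
from h import *
go([.525,.041,.255],158.6)
s,c=snap('wrist','w3.png')
i=cv2.imread('pics/w3.png');cv2.imwrite('pics/w3c.png',cv2.resize(i[60:310,190:460],None,fx=2.2,fy=2.2,interpolation=cv2.INTER_CUBIC))
import pickle;pickle.dump((s,c),open('w3.pkl','wb'))"
```

```text
t 9.6333 pos [0.5248 0.0406 0.2554] yaw 158.60048980884721 q6 -1.166832556311869 w 1.0006968203685278 F [-0.3 -0.2 -0.3] T [ 0.    0.01 -0.04]
shift [-0.     0.002  0.002] turn [-0.001  0.     0.   ]
```

View pics/w3c.png

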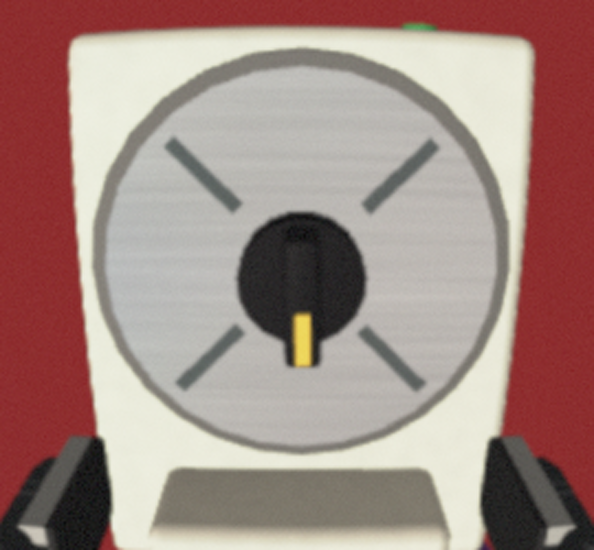

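The wrist crop shows the skirt centred at about (302,276) and the wing vertical at u≈303, from v≈240 to the yellow end at 366.

```bash
python3 -c "
from h import *
import pickle;s,c=pickle.load(open('w3.pkl','rb'))
f=lambda x,y,z:wray(s,c,190+x/2.2-.3,60+y/2.2-.3,z)
print('skirt',f(302,276,.105),'disc',f(303,258,.088))
a=f(303,366,.144);b=f(302.5,245,.144);print(a,b,(a+b)/2,np.degrees(np.arctan2(*(b-a)[1::-1])))
"
```

```text
skirt [0.52649906 0.04340395 0.105     ] disc [0.52299563 0.04540952 0.088     ]
[0.5515474  0.03379414 0.144     ] [0.50479321 0.05172653 0.144     ] [0.5281703  0.04276033 0.144     ] 159.01587221889937
```

Request:
{"op": "play_rows", "data": {
  "rows": [
    [[0,0.008,0.1],[0,0,0]],
    [[0,0.008,0.2],[0,0,0]],
    [[0,0.008,0.3],[0,0,0]],
    [[0,0.008,0.38],[0,0,0]],
    [[0,0.008,0.44],[0,0,0]],
    [[0,0.008,0.5],[0,0,0]],
    [[0,0.008,0.553],[0,0,0]],
    [[0,0.008,0.553],[0,0,0]],
    [[0,0.008,0.553],[0,0,0]],
    [[0,0.008,0.553],[0,0,0]]
  ]
}}

```text
time: 10.52
tool_pos: [0.5261, 0.0434, 0.1182]
tcp_rot: [0.58, 3.086, 0.0]
wrist_force: [-0.2, -0.1, 1.3]
width: 1.0
grip_force: 0.0
```

Request:
{"op": "play_rows", "data": {
  "rows": [
    [[0,0,0],[0,0,0]],
    [[0,0,0],[0,0,0]],
    [[0,0,0],[0,0,0]],
    [[0,0,0],[0,0,0]],
    [[0,0,0],[0,0,0]],
    [[0,0,0],[0,0,0]],
    [[0,0,0],[0,0,0]],
    [[0,0,0],[0,0,0]],
    [[0,0,0],[0,0,0]],
    [[0,0,0],[0,0,0]],
    [[0,0,0],[0,0,0]],
    [[0,0,0],[0,0,0]]
  ],
  "claw": -1,
  "newtons": 40
}}

```text
time: 11.52
tool_pos: [0.5255, 0.0436, 0.1176]
tcp_rot: [0.578, 3.088, -0.001]
wrist_force: [-2.3, -3.3, 5.0]
width: 0.167
grip_force: 43.3
```

```bash
python3 -c "
from h import *
go([.525,.041,.255],158.6)"
```

```text
t 11.5167 pos [0.5255 0.0436 0.1176] yaw 158.80569525255615 q6 -1.1646739362866914 w 0.16727581009108075 F [-2.3 -3.3  5. ] T [-0.6   0.27 -0.05]
shift [-0.002 -0.011 -0.55 ] turn [-0.001  0.     0.005]
```

Request:
{"op": "play_rows", "data": {
  "rows": [
    [[0,0,0],[0,0,-0.04]],
    [[0,0,0],[0,0,-0.08]],
    [[0,0,0],[0,0,-0.12]],
    [[0,0,0],[0,0,-0.16]],
    [[0,0,0],[0,0,-0.2]],
    [[0,0,0],[0,0,-0.24]],
    [[0,0,0],[0,0,-0.28]],
    [[0,0,0],[0,0,-0.28]],
    [[0,0,0],[0,0,-0.28]]
  ]
}}

```text
time: 12.27
tool_pos: [0.525, 0.0431, 0.1176]
tcp_rot: [-0.242, -3.131, 0.001]
wrist_force: [-3.1, -6.2, 6.2]
width: 0.171
grip_force: 85.0
```

```bash
python3 -c "
from h import *
go([.525,.041,.255],158.6)"
```

```text
t 12.2667 pos [0.525  0.0431 0.1176] yaw 171.15810998820166 q6 -1.3816116949576407 w 0.17143804711337654 F [-3.1 -6.2  6.2] T [-0.87  0.68 -1.43]
shift [-0.001 -0.008 -0.55 ] turn [-0.001 -0.001  0.279]
```

A torque of −1.43 N·m means anticlockwise meets the stop, so this is a left-hand thread. I'll turn it clockwise to loosen.

Request:
{"op": "play_rows", "data": {
  "rows": [
    [[0,0,0],[0,0,0.07]],
    [[0,0,0],[0,0,0.14]],
    [[0,0,0],[0,0,0.21]],
    [[0,0,0],[0,0,0.28]],
    [[0,0,0],[0,0,0.35]],
    [[0,0,0],[0,0,0.42]],
    [[0,0,0],[0,0,0.49]],
    [[0,0,0],[0,0,0.56]],
    [[0,0,0],[0,0,0.63]],
    [[0,0,0],[0,0,0.63]],
    [[0,0,0],[0,0,0.63]]
  ]
}}

```text
time: 13.18
tool_pos: [0.5259, 0.0445, 0.1174]
tcp_rot: [0.994, 2.98, 0.002]
wrist_force: [0.5, 0.5, 1.8]
width: 0.166
grip_force: 43.3
```

```bash
python3 -c "
from h import *
go([.525,.041,.255],158.8)"
```

```text
t 13.1833 pos [0.5259 0.0445 0.1174] yaw 143.11526698895054 q6 -0.8912330170089089 w 0.16644291637669692 F [0.5 0.5 1.8] T [ 0.13 -0.1  -0.03]
shift [-0.005 -0.012 -0.55 ] turn [ 0.002  0.001 -0.349]
```

It turns freely, with almost no torque. Continuing to about 1.5 rad in total.

Request:
{"op": "play_rows", "data": {
  "rows": [
    [[0,0,0],[0,0,0.09]],
    [[0,0,0],[0,0,0.18]],
    [[0,0,0],[0,0,0.27]],
    [[0,0,0],[0,0,0.36]],
    [[0,0,0],[0,0,0.45]],
    [[0,0,0],[0,0,0.54]],
    [[0,0,0],[0,0,0.63]],
    [[0,0,0],[0,0,0.72]],
    [[0,0,0],[0,0,0.8]],
    [[0,0,0],[0,0,0.8]],
    [[0,0,0],[0,0,0.8]]
  ]
}}

```text
time: 14.1
tool_pos: [0.5256, 0.0442, 0.1174]
tcp_rot: [1.864, 2.528, 0.001]
wrist_force: [0.3, 0.9, 2.4]
width: 0.165
grip_force: 43.4
```

Request:
{"op": "play_rows", "data": {
  "rows": [
    [[0,0,0],[0,0,0.09]],
    [[0,0,0],[0,0,0.18]],
    [[0,0,0],[0,0,0.27]],
    [[0,0,0],[0,0,0.36]],
    [[0,0,0],[0,0,0.45]],
    [[0,0,0],[0,0,0.54]],
    [[0,0,0],[0,0,0.63]],
    [[0,0,0],[0,0,0.72]],
    [[0,0,0],[0,0,0.76]],
    [[0,0,0],[0,0,0.76]],
    [[0,0,0],[0,0,0.76]]
  ]
}}

```text
time: 15.02
tool_pos: [0.5261, 0.044, 0.1174]
tcp_rot: [2.525, 1.868, 0.002]
wrist_force: [2.8, 0.5, -0.3]
width: 0.166
grip_force: 43.2
```

```bash
python3 -c "
from h import *
go([.525,.041,.255],158.8)
s,c=snap('top','t2.png')
i=cv2.imread('pics/t2.png');cv2.imwrite('pics/t2c.png',cv2.resize(i[170:280,260:380],None,fx=4,fy=4,interpolation=cv2.INTER_CUBIC))"
```

```text
t 15.0167 pos [0.5261 0.044  0.1174] yaw 72.97864502526186 q6 0.33304046432523443 w 0.16570510820364226 F [ 2.8  0.5 -0.3] T [ 0.03 -0.46 -0.04]
shift [-0.012  0.    -0.55 ] turn [ 2.000e-03  1.000e-03 -1.907e+00]
```

View pics/t2c.png

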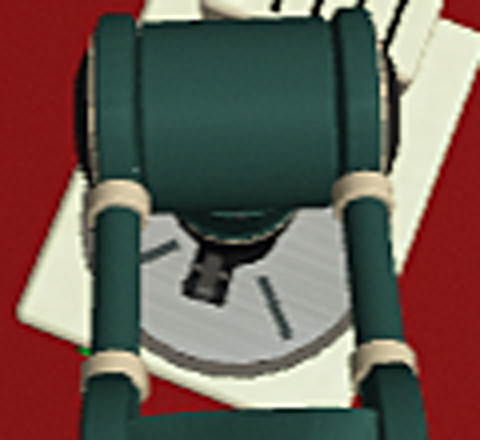

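The arm hides the cap in this view, so I'll test with a small lift and check the force.

Request:
{"op": "play_rows", "data": {
  "rows": [
    [[0,0,-0.004],[0,0,0]],
    [[0,0,-0.008],[0,0,0]],
    [[0,0,-0.012],[0,0,0]],
    [[0,0,-0.016],[0,0,0]],
    [[0,0,-0.02],[0,0,0]],
    [[0,0,-0.02],[0,0,0]],
    [[0,0,-0.02],[0,0,0]]
  ]
}}

```text
time: 15.65
tool_pos: [0.526, 0.0439, 0.1221]
tcp_rot: [2.527, 1.866, 0.002]
wrist_force: [5.4, 0.0, -3.7]
width: 0.164
grip_force: 42.5
```

Request:
{"op": "play_rows", "data": {
  "rows": [
    [[0.001,0.003,-0.01],[0,0,0]],
    [[0.001,0.003,-0.02],[0,0,0]],
    [[0.001,0.003,-0.03],[0,0,0]],
    [[0.001,0.003,-0.04],[0,0,0]],
    [[0.001,0.003,-0.05],[0,0,0]],
    [[0.001,0.003,-0.06],[0,0,0]],
    [[0.001,0.003,-0.07],[0,0,0]],
    [[0.001,0.003,-0.07],[0,0,0]]
  ]
}}

```text
time: 16.32
tool_pos: [0.526, 0.0439, 0.1404]
tcp_rot: [-2.528, -1.865, 0.0]
wrist_force: [0.4, -0.2, -0.7]
width: 0.162
grip_force: 42.9
```

Request:
{"op": "play_rows", "data": {
  "rows": [
    [[0,0,-0.03],[0,0,0]],
    [[0,0,-0.06],[0,0,0]],
    [[0,0,-0.09],[0,0,0]],
    [[0,0,-0.12],[0,0,0]],
    [[0,0,-0.15],[0,0,0]],
    [[0,0,-0.18],[0,0,0]],
    [[0,0,-0.21],[0,0,0]],
    [[0,0,-0.24],[0,0,0]],
    [[0,0,-0.27],[0,0,0]],
    [[0,0,-0.3],[0,0,0]],
    [[0,0,-0.3],[0,0,0]],
    [[0,0,-0.3],[0,0,0]],
    [[0,0,-0.3],[0,0,0]],
    [[0,0,-0.3],[0,0,0]],
    [[0,0,-0.3],[0,0,0]]
  ]
}}

```text
time: 17.57
tool_pos: [0.5258, 0.0439, 0.2141]
tcp_rot: [-2.527, -1.865, 0.002]
wrist_force: [0.4, -0.7, -1.2]
width: 0.168
grip_force: 42.9
```

```bash
python3 -c "
from h import *
s,c=snap('scene','s2.png')
i=cv2.imread('pics/s2.png');cv2.imwrite('pics/s2c.png',cv2.resize(i[60:300,160:520],None,fx=2,fy=2,interpolation=cv2.INTER_CUBIC))
go([.525,.041,.255],72)"
```

```text
t 17.6167 pos [0.5258 0.0439 0.2142] yaw 72.84783851294002 q6 0.3354201411167693 w 0.16768834891638698 F [ 0.9 -0.3 -1.3] T [ 0.04 -0.03 -0.03]
shift [-0.012  0.    -0.163] turn [-0.001  0.     0.019]
```

View pics/s2c.png

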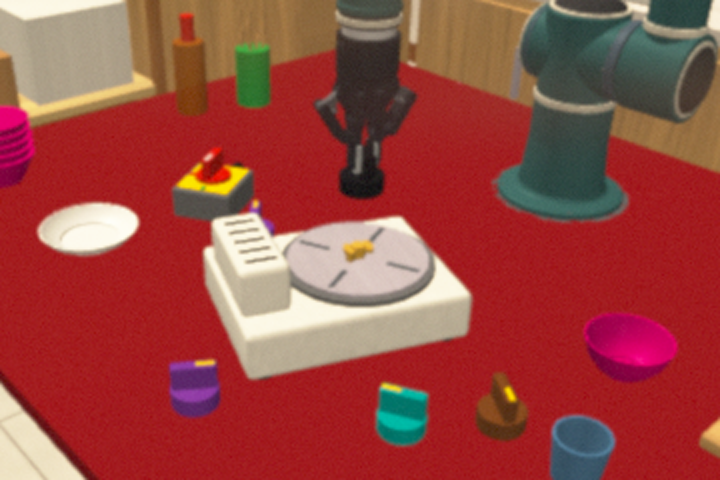

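The crop shows the cap upright in the gripper at (362,182), about 97 mm above its seat. The brass screw is bare at (358,250), the isolator is off, and the bowl, dish and teacup have not moved. Handing in.

```bash
python3 -c "
from h import *
print(bot.finish_job())"
```

```text
the job is handed in; nothing more can be done
None
```

The job is handed in: the isolator is off, and the cap (left-hand thread, loosened clockwise) is held upright about 97 mm above its seat, with the bowl, dish and teacup not moved.

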